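Press the accumulator pistons home

ROBOT

A 6-joint arm with a two-finger parallel gripper is mounted at the origin on the work surface. World frame = base frame: x ahead of the robot, y to its left, z up, the work surface at z = 0. Lengths are in m, angles in rad, forces in N, time in s.
With the tool pointing down it reaches from about 0.375 to 0.925 m from the base axis. Payload 5.7 kg.
Tool frame: the origin (TCP) lies on the centre line of the jaws, within the pads' length; the fingertips stand 11 mm ahead of it and the grasp point (between the pads) lies 8 mm behind it (arm.tip_extent is the distance from the TCP to the fingertips, in m); z points along the fingers, y is the line along which they close (so a half turn about z gives the same grasp; the last joint's range is limited). The gripper opens to 85 mm and grips with 20 to 120 N. Pads are 22 mm wide; open, the fingers measure 114 mm over their backs; the gripper's body (76 mm by 85 mm) begins 54 mm behind the grasp point. The pads swing forward as they close: fully open they stand 13 mm farther back than shut.
Start: joints at [-1.316, 0.359, 1.51, -0, 1.272, -0.115], TCP at [0.217, -0.559, 0.242] pointing down, gripper open.
Joint ranges: [-2.97, 2.97], [-1.01, 2.36], [0.21, 2.38], [-0.96, 4.11], [0.2, 2.71], [-2.98, 2.98]. Speed limits (rad/s): [2.39, 2.39, 3.14, 3.14, 3.14, 3.14].

INTERFACE

Orientations are given as [roll, pitch, yaw] about the fixed x, y, z axes, in that order (R = Rz(yaw) Ry(pitch) Rx(roll)).
In Python, from workcell import arm gives the robot as it stands.
- The arm moves only by the tool send_rows, never from a script. Its argument "deltas" is a list that holds one entry, the list of rows, each a list of 7 numbers: the turn, a rotation vector about the tool's x, y, z in degrees, then the shift along the tool's x, y, z in m, then the finger opening in m, from 0 to 0.0854. A call has 1 to 20 rows; each row is the pose to reach, as a shift and turn from the pose commanded when the call began, along the tool's axes at that moment; what a row does not reach only later rows make up. A row lasts 1/12 s, in which the tool goes at most 41.7 mm and 7.16 degrees, less where a joint would pass 70% of its speed; a pose out of reach is approached as far as the arm can. A call with a gripper value outside its range is refused whole. The fingers move at their own pace and stop on an object; "newtons" is the grip in N (left out, the last holds). Time passes only in rows, so rows that repeat a pose let the fingers close. It gives the time, the measured TCP pose, the force, the opening and the grip force at its end, in the units of the state.
- arm.state(): the state, without advancing time (a new reading comes with each control period).
- arm.grab_frame(name): name is "side" or "top"; returns the picture (400x640x3 uint8, red, green, blue); there is no depth.
- arm.get_calibration(name): a dict with "K" (3x3 intrinsics, pixels), "k1" (the pictures are not rectified: a ray, as slopes to the right and down, at radius r is drawn at 1 + k1 r^2 times it, then the intrinsics apply), "R" (3x3) and "t" (3): a world point X has camera coordinates R X + t. Camera axes: x right, y down, z forward; pixel columns grow to the right and rows downward; lengths in m; the calibration is good to about 2 mm. A picture is of the moment at which its call begins. get_calibration takes no time and is no camera call.
- arm.close_job(): hands the job in; it is judged then, once.
Trained networks look in the newest picture that a camera, given by its name, has taken for a name from the list of things; names that differ only in an ending like _2 or _b are one class to them, and where a whole thing is asked for, a point or a joint stands for the part that bears it (a point fixed in the world has none). Each returns a list of dicts, best first, with "conf" (0 to 1); they miss things now and then, are a little off and sometimes report something else, mostly with a low value. They report only what shows in the picture. A call takes as long as a camera call.
- arm.search_frame(camera, target): "at" ([column, row] in pixels, amid what is visible of it).
The state is a dict: "time": time; "joints": joint angles; "qvel": joint speeds; "effort": joint torques, N m; "ee_pos": TCP position; "tcp_rot": TCP orientation; "wrist_force": force on the tool from outside, world axes, zero at the start; "moment": the same for the moment, N m; "finger_gap": finger opening in m; "grasp_force": force on a finger pad.
Only numpy, scipy, OpenCV 4.12 (cv2) and the standard library are available. Lean on these libraries where they do the work, as an engineer would, in place of code of your own. Each camera call takes 0.05 s, during which the arm holds its last target. There are 200 camera calls.

TASK

Three accumulator pistons stand proud in the top of the gearbox valve body. With the fingertips, gently press each one straight down until it bottoms in its bore, one after the other: the smallest piston first, then the medium one, then the largest. Do not lift or pull up anything, and leave the loose parts on and around the valve body where they are.

Things in the scene. Friction and masses are not known exactly. Their poses are not given: they have to be found in the camera images.
- valve_body: gearbox valve body, an aluminium block fixed on the bench, 200 mm (its x) by 280 mm (its y) by 45 mm high; origin at the centre of its underside, z up. The three piston bores and three small loose parts are on its flat top face (45 mm above the bench).
- bore_small: the bore of the small piston: a dark collar ring 30 mm in diameter, 3 mm high, fixed on the top face of the valve body, with its piston in it; origin at the centre of the underside of the collar (45 mm above the bench), z up. Which bore lies where on the valve body changes from run to run.
- top_small (a point): centre of the flat top of the small piston, an upright round aluminium piston 20 mm in diameter with a thin dark seal line just below its top; its top is 16 to 20 mm above the top face of the block at the start and 10 mm above it (7 mm above its collar) when bottomed and let go
- piston_small (a joint): travel of the small piston in m, growing as it goes down: 0 to 0.004 at the start, 0.010 bottomed, negative if pulled up. Its seal drags with about 3 N and holds it wherever it is left; there is no return spring. At 0.010 it lands on a firm rubber cushion that gives about 1 mm per 6 N, up to 5 mm (this reading does not count that); 5 to 10 N of push is plenty.
- bore_medium: the bore of the medium piston: a dark collar ring 41 mm in diameter, 3 mm high, fixed on the top face of the valve body, with its piston in it; origin at the centre of the underside of the collar (45 mm above the bench), z up. Which bore lies where on the valve body changes from run to run.
- top_medium (a point): centre of the flat top of the medium piston, an upright round aluminium piston 31 mm in diameter with a thin dark seal line just below its top; its top is 16 to 20 mm above the top face of the block at the start and 10 mm above it (7 mm above its collar) when bottomed and let go
- piston_medium (a joint): travel of the medium piston in m, growing as it goes down: 0 to 0.004 at the start, 0.010 bottomed, negative if pulled up. Its seal drags with about 3 N and holds it wherever it is left; there is no return spring. At 0.010 it lands on a firm rubber cushion that gives about 1 mm per 6 N, up to 5 mm (this reading does not count that); 5 to 10 N of push is plenty.
- bore_large: the bore of the large piston: a dark collar ring 54 mm in diameter, 3 mm high, fixed on the top face of the valve body, with its piston in it; origin at the centre of the underside of the collar (45 mm above the bench), z up. Which bore lies where on the valve body changes from run to run.
- top_large (a point): centre of the flat top of the large piston, an upright round aluminium piston 44 mm in diameter with a thin dark seal line just below its top; its top is 16 to 20 mm above the top face of the block at the start and 10 mm above it (7 mm above its collar) when bottomed and let go
- piston_large (a joint): travel of the large piston in m, growing as it goes down: 0 to 0.004 at the start, 0.010 bottomed, negative if pulled up. Its seal drags with about 3 N and holds it wherever it is left; there is no return spring. At 0.010 it lands on a firm rubber cushion that gives about 1 mm per 6 N, up to 5 mm (this reading does not count that); 5 to 10 N of push is plenty.
- bearing: steel bearing ring, 48 outer and 24 inner diameter, 14 high, lying flat on the valve body (loose, leave alone; sizes in mm, origin at the centre of its underside)
- bolt: dark steel bolt standing on its 22 mm head, 30 high, on the valve body; its shank of 10 mm points up and it is not a piston (loose, leave alone; sizes in mm, origin at the centre of its underside)
- spring_cup: small open steel cup, 28 diameter, 18 high, on the valve body; hollow, no collar, not a piston (loose, leave alone; sizes in mm, origin at the centre of its underside)
- drum: steel clutch drum, 110 diameter, 60 high, on the bench (loose, leave alone; sizes in mm, origin at the centre of its underside)
- gear: steel gear with a hub, 94 diameter, 30 high, on the bench (loose, leave alone; sizes in mm, origin at the centre of its underside)
- oil: white oil bottle with a black cap, 64 diameter, 180 high, on the bench (loose, leave alone; sizes in mm, origin at the centre of its underside)
- screwdriver: screwdriver, 200 mm long, about 30 mm thick, lying on the bench along the far side of the valve body (loose, leave alone; origin under its middle)

How it is judged:
By the outcome, as a careful person would: the job done as asked, in the order asked, and still so for the second after the job is handed in, with the robot touching nothing.
It also fails if it takes over 40 s, if anything falls off the work surface, if the arm or the gripper's body presses on something with over 40 N, if the wrist force passes 120 N, or if a joint passes its speed limit or range.

## Working session

There is one attempt and no reset: what is moved stays moved. The work goes in short steps, Python scripts to look and compute and a tool call to move; the robot and the scene stay as the last step left them, time stands still between calls to the robot, and variables do not carry over. Pictures are saved under pics/ and viewed, at most 10 in all, crops included, and the job is handed in when it is done.

Besides the shell and the picture viewer there is one more tool, called in YAML: its name, and indented under it one key for each argument. send_rows: Moves the arm, as the interface text tells. Its arguments: {"type":"object","properties":{"deltas":{"type":"array"},"newtons":{"type":"number"}},"required":["deltas"]}

```bash
mkdir -p pics; ls
cat > h.py <<'E'
import numpy as np, cv2
from workcell import arm
def ray(cam,uv):
    c=arm.get_calibration(cam); K=np.array(c["K"]);R=np.array(c["R"]);t=np.array(c["t"])
    d=np.linalg.inv(K)@[uv[0],uv[1],1]; s=d[:2].copy(); u=s.copy()
    for _ in range(30): u=s/(1+c["k1"]*(u@u))
    return -R.T@t, R.T@np.array([u[0],u[1],1])
def atz(cam,uv,z):
    o,d=ray(cam,uv); return o+d*(z-o[2])/d[2]
def proj(cam,X):
    c=arm.get_calibration(cam); p=np.array(c["R"])@X+np.array(c["t"]); s=p[:2]/p[2]
    s=s*(1+c["k1"]*(s@s)); return (np.array(c["K"])@[s[0],s[1],1])[:2]
def save(cam,name):
    im=arm.grab_frame(cam); cv2.imwrite(f"pics/{name}.png",np.array(im)[:,:,::-1]); return im
E
python3 - <<'E'
from h import *
print(arm.state())
for c in("top","side"):
    save(c,c+"0"); print(c,arm.get_calibration(c))
    for n in ["valve_body","bore_small","bore_medium","bore_large","top_small","top_medium","top_large","bearing","bolt","spring_cup"]:
        print(n,[(np.round(r["at"],1).tolist(),round(r["conf"],2)) for r in arm.search_frame(c,n)][:3])
E
```

```text
pics
{'time': 0.0, 'joints': array([-1.31606874e+00,  3.59523551e-01,  1.51142504e+00, -3.74406397e-05,
        1.27248151e+00, -1.15097798e-01]), 'qvel': array([-0.00138502, -0.00029608, -0.000552  , -0.00140545,  0.00176456,
       -0.00179565]), 'effort': array([ 4.94980086e-04, -5.27613187e+01, -2.78617805e+01,  1.56752435e-04,
        1.32186105e-02, -1.85080580e-05]), 'ee_pos': array([ 0.21668871, -0.55880839,  0.24144532]), 'tcp_rot': array([-3.13976325e+00, -1.75489979e-04,  3.69836259e-01]), 'wrist_force': array([-0.26296027, -0.0250295 , -1.19343139]), 'moment': array([-0.02533573, -0.04063654,  0.02200869]), 'grasp_force': 0.0, 'finger_gap': 0.08538501939464445}
top {'K': array([[379.12162317,   0.        , 324.29423151],
       [  0.        , 379.12162317, 202.40920919],
       [  0.        ,   0.        ,   1.        ]]), 'k1': -0.04552913161577225, 'R': array([[ 0.01075568, -0.99976612,  0.01876241],
       [-0.9834076 , -0.01397405, -0.18087074],
       [ 0.18109062, -0.01650571, -0.98332789]]), 't': array([0.05872428, 0.60783699, 0.85715917])}
valve_body [([366.8, 225
[... 541 characters left out ...]
69, 'R': array([[ 0.90162492, -0.43209666,  0.0191043 ],
       [-0.23685035, -0.53021284, -0.81411071],
       [ 0.36190387,  0.72949765, -0.58039536]]), 't': array([-0.48724489,  0.23022588,  0.60385326])}
valve_body [([331.6, 256.8], 0.61), ([324.2, 268.6], 0.34)]
bore_small [([324.4, 274.9], 0.83)]
bore_medium [([352.2, 224.8], 0.87), ([328.3, 270.5], 0.41)]
bore_large [([294.4, 208.1], 0.73)]
top_small [([324.7, 269.8], 0.63), ([292.3, 210.4], 0.21)]
top_medium [([294.1, 205.6], 0.66), ([356.8, 221.8], 0.51)]
top_large [([293.5, 205.5], 0.63)]
bearing [([341.8, 200.7], 0.84), ([294.7, 209.8], 0.36)]
bolt [([381.7, 254.8], 0.5)]
spring_cup [([304.7, 234.2], 0.74), ([336.7, 156.3], 0.37)]
```

Run:
```python
import cv2
a=cv2.imread("pics/top0.png")[150:300,270:470]; b=cv2.imread("pics/side0.png")[130:330,230:430]
cv2.imwrite("pics/topc.png",cv2.resize(a,(800,600),interpolation=cv2.INTER_CUBIC))
cv2.imwrite("pics/sidec.png",cv2.resize(b,(600,600),interpolation=cv2.INTER_CUBIC))
from h import *
for n,t,s in [("s",(399,245.1),(324.7,269.8)),("m",(362.5,202),(354,222)),("l",(326.8,235.9),(293.5,205.5))]:
    o1,d1=ray("top",t);o2,d2=ray("side",s)
    k=np.linalg.lstsq(np.c_[d1,-d2],o2-o1,rcond=None)[0]
    print(n,atz("top",t,.063),atz("side",s,.063),o1+d1*k[0],o2+d2*k[1])
```

```text
s [ 0.50607412 -0.11020269  0.063     ] [ 0.50020622 -0.12040786  0.063     ] [ 0.50679951 -0.11236782  0.05295502] [ 0.50499896 -0.1117011   0.05268129]
m [ 0.60785352 -0.02487496  0.063     ] [ 0.60614787 -0.03354652  0.063     ] [ 0.60921914 -0.02574908  0.05568706] [ 0.61087456 -0.02646839  0.05608217]
l [0.52573274 0.05969418 0.063     ] [0.52228209 0.06063067 0.063     ] [0.52571507 0.05969875 0.06318728] [0.52236186 0.06082111 0.0628436 ]
```

View pics/topc.png

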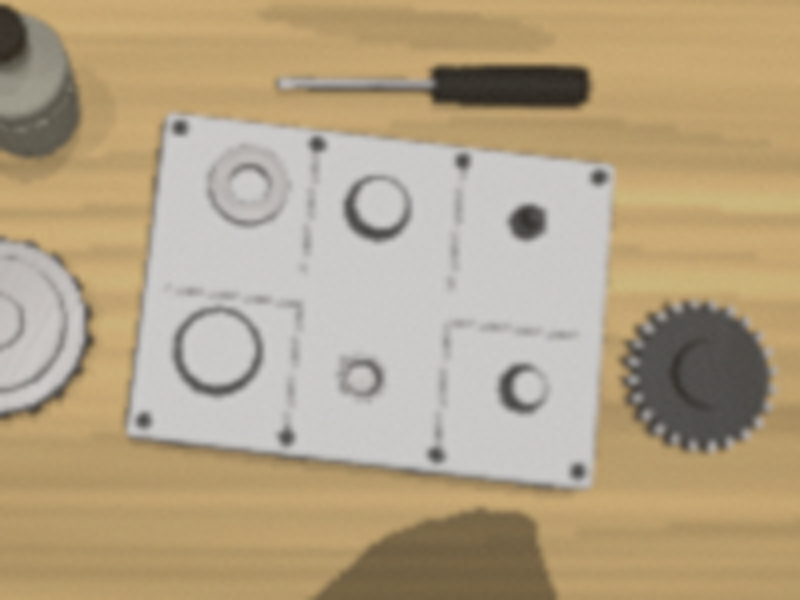

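View pics/sidec.png

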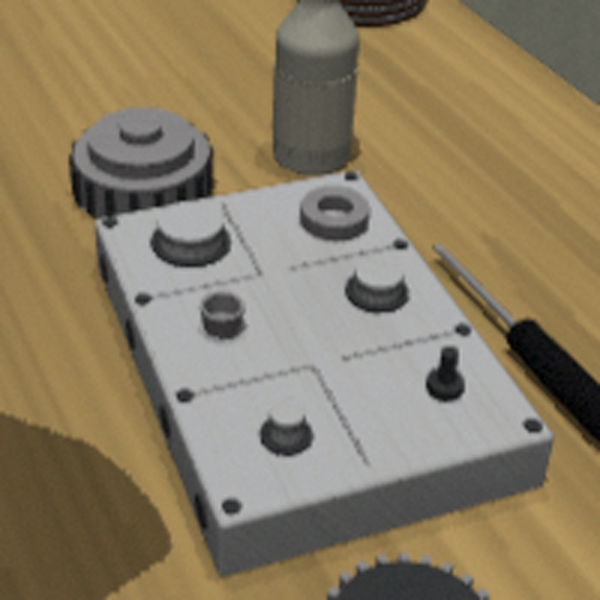

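View pics/top0.png

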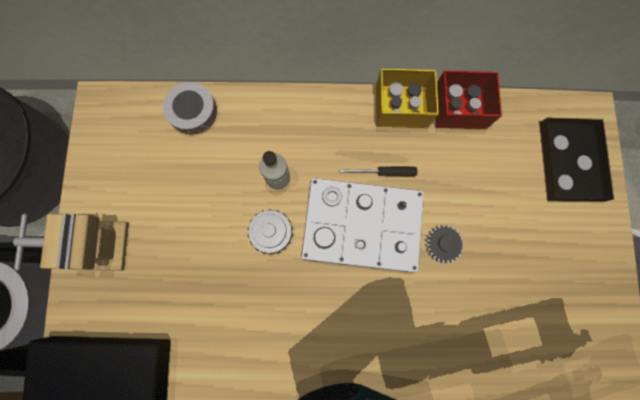

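The block lies slightly rotated on the bench. In the top view the pistons are at about (402,247) small, (366,202) medium and (324,237) large. The bolt is at (402,205), the cup at (360,245) and the bearing at (332,196), and none of them is close to a piston.

Run:
```python
from h import *
print(arm.tip_extent)
T={"s":((402.5,246.9),(400.9,247),(326.5,267.3),(325.7,275.3)),"m":((365.6,201.5),(364.5,202.2),(357,220.7),(355.7,227.7)),"l":((324.5,237.6),(324.5,237.6),(293.3,205.3),(293.3,211))}
for n,(tt,tc,st,sc) in T.items():
    print(n,"top",atz("top",tt,.063).round(4),"col",atz("top",tc,.048).round(4),"side top",atz("side",st,.063).round(4),"col",atz("side",sc,.048).round(4))
# overlay-based: dark/bright blobs from top
im=cv2.imread("pics/top0.png"); g=cv2.cvtColor(im,6)
for n,c in [("s",(401,247)),("m",(365,202)),("l",(324,237))]:
    x,y=c; p=cv2.resize(g[y-18:y+19,x-18:x+19],None,fx=8,fy=8,interpolation=cv2.INTER_CUBIC)
    cs,_=cv2.findContours((p<150).astype(np.uint8),cv2.RETR_EXTERNAL,cv2.CHAIN_APPROX_NONE)
    for k in cs:
        if cv2.contourArea(k)>2000:
            (cx,cy),r=cv2.minEnclosingCircle(k); u=((cx+.5)/8-.5+x-18,(cy+.5)/8-.5+y-18); print(n,np.round(u,2),r/8,atz("top",u,.048).round(4))
# block corners top (z=.045)
cor=np.array([(166,115),(612,166),(592,489),(127,436)])/4+[270-.375,150-.375]
P=np.array([atz("top",q,.045)[:2] for q in cor]);print(P.round(4),P.mean(0),[np.linalg.norm(P[i]-P[(i+1)%4]).round(4) for i in range(4)])
cor=np.array([(97,222),(355,175),(551,440),(220,545)])/3+[230-.33,130-.33]
P=np.array([atz("side",q,.045)[:2] for q in cor]);print(P.round(4),P.mean(0),[np.linalg.norm(P[i]-P[(i+1)%4]).round(4) for i in range(4)])
```

```text
0.011
s top [ 0.5019 -0.1184  0.063 ] col [ 0.5027 -0.1179  0.048 ] side top [ 0.5054 -0.1166  0.063 ] col [ 0.5031 -0.1196  0.048 ]
m top [ 0.6092 -0.0323  0.063 ] col [ 0.6102 -0.0315  0.048 ] side top [ 0.6133 -0.0325  0.063 ] col [ 0.6107 -0.0344  0.048 ]
l top [0.5217 0.0651 0.063 ] col [0.523  0.0648 0.048 ] side top [0.5222 0.0614 0.063 ] col [0.5224 0.0622 0.048 ]
s [400.24 246.71] 6.365691661834717 [ 0.5033 -0.1163  0.048 ]
m [363.75 201.8 ] 8.464599609375 [ 0.6112 -0.0297  0.048 ]
l [323.88 237.44] 11.349312782287598 [0.5234 0.0663 0.048 ]
[[ 0.6685  0.0992]
 [ 0.6406 -0.176 ]
 [ 0.4444 -0.1572]
 [ 0.4728  0.1189]] [ 0.55657534 -0.02877892] [np.float64(0.2766), np.float64(0.1971), np.float64(0.2776), np.float64(0.1967)]
[[ 0.4746  0.1149]
 [ 0.6656  0.0921]
 [ 0.6372 -0.1802]
 [ 0.4397 -0.1683]] [ 0.55427728 -0.03539083] [np.float64(0.1923), np.float64(0.2738), np.float64(0.1978), np.float64(0.2854)]
```

send_rows:
  deltas:
    - [[0,0,0,0.03,-0.02,0,0],[0,0,0,0.06,-0.043,0,0],[0,0,0,0.09,-0.065,0.005,0],[0,0,0,0.12,-0.086,0.01,0],[0,0,0,0.15,-0.108,0.015,0],[0,0,0,0.18,-0.13,0.02,0],[0,0,0,0.21,-0.151,0.025,0],[0,0,0,0.24,-0.173,0.03,0],[0,0,0,0.27,-0.194,0.035,0],[0,0,0,0.3,-0.216,0.04,0],[0,0,0,0.33,-0.238,0.05,0],[0,0,0,0.36,-0.259,0.06,0],[0,0,0,0.385,-0.277,0.07,0],[0,0,0,0.405,-0.292,0.08,0],[0,0,0,0.42,-0.302,0.09,0],[0,0,0,0.427,-0.307,0.1,0],[0,0,0,0.427,-0.307,0.11,0],[0,0,0,0.427,-0.307,0.12,0],[0,0,0,0.427,-0.307,0.12,0],[0,0,0,0.427,-0.307,0.12,0]]

```text
time: 2.77
ee_pos: [0.5029, -0.1196, 0.1216]
tcp_rot: [-3.14, 0.002, 0.368]
wrist_force: [0.3, -1.4, -0.1]
finger_gap: 0.0003
grasp_force: 0.0
```

send_rows:
  deltas:
    - [[0,0,0,0.001,-0.001,0.012,0],[0,0,0,0.001,-0.001,0.024,0],[0,0,0,0.001,-0.001,0.034,0],[0,0,0,0.001,-0.001,0.04,0],[0,0,0,0.001,-0.001,0.04,0],[0,0,0,0.001,-0.001,0.04,0]]

```text
time: 3.27
ee_pos: [0.5044, -0.1179, 0.0823]
tcp_rot: [-3.141, 0.0, 0.369]
wrist_force: [-0.1, 0.0, 0.9]
finger_gap: -0.0002
grasp_force: 0.0
```

Run:
```python
from h import *
s=arm.state();print(s["ee_pos"],s["wrist_force"])
a=save("side","s1")[:,:,::-1][195:315,250:400]
cv2.imwrite("pics/s1c.png",cv2.resize(a,(750,600),interpolation=cv2.INTER_CUBIC))
```

```text
[ 0.50440032 -0.11787831  0.08229678] [-0.05999605  0.01662436  0.85309468]
```

View pics/s1c.png

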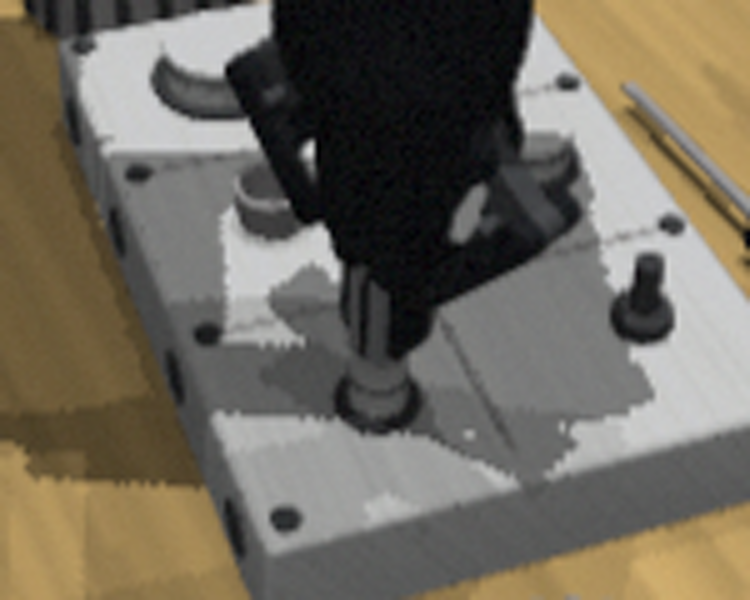

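The closed tips are centred just above the small piston, at crop (375,360). Nothing else is close to them, so I'll press.

send_rows:
  deltas:
    - [[0,0,0,0,0,0.003,0],[0,0,0,0,0,0.006,0],[0,0,0,0,0,0.008,0],[0,0,0,0,0,0.01,0],[0,0,0,0,0,0.0115,0],[0,0,0,0,0,0.013,0],[0,0,0,0,0,0.0145,0],[0,0,0,0,0,0.0155,0],[0,0,0,0,0,0.0155,0],[0,0,0,0,0,0.0155,0],[0,0,0,0,0,0.0155,0]]

```text
time: 4.23
ee_pos: [0.5047, -0.1175, 0.0668]
tcp_rot: [-3.142, -0.0, 0.37]
wrist_force: [1.1, -0.6, 1.8]
finger_gap: 0.0001
grasp_force: 0.7
```

send_rows:
  deltas:
    - [[0,0,0,0,0,0.0005,0],[0,0,0,0,0,0.001,0],[0,0,0,0,0,0.0015,0],[0,0,0,0,0,0.0015,0],[0,0,0,0,0,0.0015,0]]

```text
time: 4.65
ee_pos: [0.5046, -0.1175, 0.0654]
tcp_rot: [-3.142, -0.0, 0.37]
wrist_force: [1.7, -0.8, 2.5]
finger_gap: 0.0002
grasp_force: 1.6
```

send_rows:
  deltas:
    - [[0,0,0,0,0,0.0005,0],[0,0,0,0,0,0.001,0],[0,0,0,0,0,0.001,0],[0,0,0,0,0,0.001,0]]

```text
time: 4.98
ee_pos: [0.5047, -0.1175, 0.0646]
tcp_rot: [3.142, -0.0, 0.37]
wrist_force: [0.6, -0.1, 6.7]
finger_gap: 0.0001
grasp_force: 3.6
```

send_rows:
  deltas:
    - [[0,0,0,0,0,0.0005,0],[0,0,0,0,0,0.0005,0],[0,0,0,0,0,0.0005,0]]

```text
time: 5.23
ee_pos: [0.5047, -0.1176, 0.0643]
tcp_rot: [3.141, -0.0, 0.37]
wrist_force: [-0.2, 0.2, 9.4]
finger_gap: -0.0003
grasp_force: 4.6
```

send_rows:
  deltas:
    - [[0,0,0,0,0,-0.002,0],[0,0,0,0,0,-0.008,0],[0,0,0,0,0,-0.02,0],[0,0,0,0,0,-0.035,0],[0,0,0,0,0,-0.046,0],[0,0,0,0.02,-0.006,-0.05,0],[0,0,0,0.045,-0.014,-0.05,0],[0,0,0,0.07,-0.022,-0.05,0],[0,0,0,0.095,-0.03,-0.05,0],[0,0,0,0.115,-0.037,-0.05,0],[0,0,0,0.13,-0.041,-0.05,0],[0,0,0,0.13,-0.041,-0.04,0],[0,0,0,0.13,-0.041,-0.028,0],[0,0,0,0.13,-0.041,-0.018,0],[0,0,0,0.13,-0.041,-0.018,0],[0,0,0,0.13,-0.041,-0.018,0]]

```text
time: 6.57
ee_pos: [0.6087, -0.0327, 0.0803]
tcp_rot: [-3.14, 0.004, 0.369]
wrist_force: [-0.3, 1.0, 0.2]
finger_gap: -0.0
grasp_force: 0.0
```

Run:
```python
from h import *
s=arm.state();print(s["ee_pos"],s["wrist_force"])
a=save("side","s2")[:,:,::-1][180:300,280:430]
cv2.imwrite("pics/s2c.png",cv2.resize(a,(750,600),interpolation=cv2.INTER_CUBIC))
```

```text
[ 0.60873452 -0.0327074   0.08025083] [-0.28695819  0.95631305  0.17239092]
```

View pics/s2c.png

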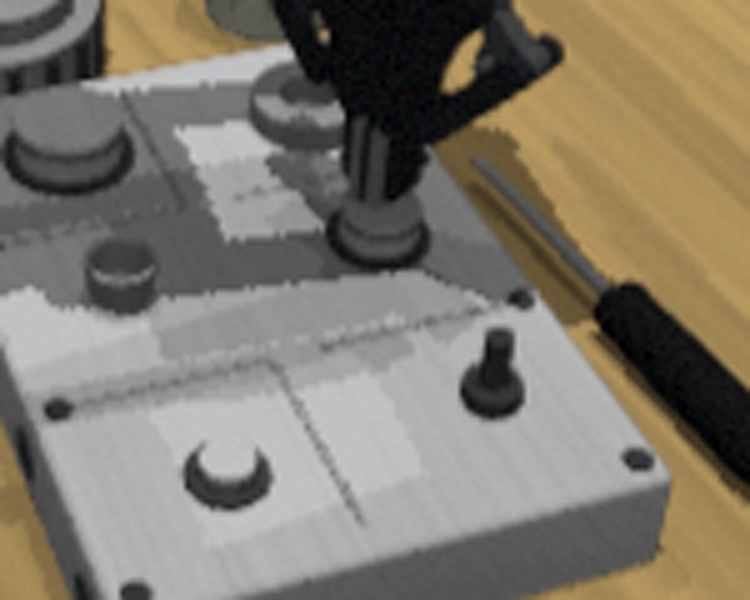

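The small piston, at crop (230,465), is now clearly lower. The tips are over the medium piston at (380,200).

send_rows:
  deltas:
    - [[0,0,0,0.001,0,0.002,0],[0,0,0,0.001,0,0.004,0],[0,0,0,0.001,0,0.006,0],[0,0,0,0.001,0,0.008,0],[0,0,0,0.001,0,0.01,0],[0,0,0,0.001,0,0.0115,0],[0,0,0,0.001,0,0.013,0],[0,0,0,0.001,0,0.0145,0],[0,0,0,0.001,0,0.0155,0],[0,0,0,0.001,0,0.0155,0],[0,0,0,0.001,0,0.0155,0]]

```text
time: 7.53
ee_pos: [0.6121, -0.0321, 0.0663]
tcp_rot: [3.141, -0.0, 0.37]
wrist_force: [-0.0, -1.2, 1.2]
finger_gap: -0.0001
grasp_force: 0.7
```

send_rows:
  deltas:
    - [[0,0,0,0,0,0.0005,0],[0,0,0,0,0,0.001,0],[0,0,0,0,0,0.0015,0],[0,0,0,0,0,0.002,0],[0,0,0,0,0,0.002,0],[0,0,0,0,0,0.002,0]]

```text
time: 8.03
ee_pos: [0.6121, -0.0321, 0.0648]
tcp_rot: [3.141, -0.0, 0.37]
wrist_force: [-1.3, -1.4, 7.3]
finger_gap: 0.0001
grasp_force: 3.2
```

send_rows:
  deltas:
    - [[0,0,0,0,0,0.0005,0],[0,0,0,0,0,0.0007,0],[0,0,0,0,0,0.0007,0],[0,0,0,0,0,0.0007,0]]

```text
time: 8.37
ee_pos: [0.6121, -0.0321, 0.0644]
tcp_rot: [3.141, -0.0, 0.37]
wrist_force: [-2.3, -0.9, 9.0]
finger_gap: 0.0002
grasp_force: 4.4
```

send_rows:
  deltas:
    - [[0,0,0,0,0,-0.002,0],[0,0,0,0,0,-0.008,0],[0,0,0,0,0,-0.02,0],[0,0,0,0,0,-0.035,0],[0,0,0,0,0,-0.046,0],[0,0,0,-0.008,-0.02,-0.05,0],[0,0,0,-0.018,-0.045,-0.05,0],[0,0,0,-0.028,-0.07,-0.05,0],[0,0,0,-0.038,-0.095,-0.05,0],[0,0,0,-0.045,-0.112,-0.05,0],[0,0,0,-0.049,-0.122,-0.05,0],[0,0,0,-0.049,-0.122,-0.04,0],[0,0,0,-0.049,-0.122,-0.028,0],[0,0,0,-0.049,-0.122,-0.018,0],[0,0,0,-0.049,-0.122,-0.018,0],[0,0,0,-0.049,-0.122,-0.018,0]]

```text
time: 9.7
ee_pos: [0.5223, 0.0635, 0.0808]
tcp_rot: [-3.141, 0.001, 0.369]
wrist_force: [-0.3, 0.4, 0.5]
finger_gap: -0.0003
grasp_force: 0.0
```

Run:
```python
from h import *
s=arm.state();print(s["ee_pos"],s["wrist_force"])
a=save("side","s3")[:,:,::-1][150:300,240:440]
cv2.imwrite("pics/s3c.png",cv2.resize(a,(800,600),interpolation=cv2.INTER_CUBIC))
```

```text
[0.52227857 0.06350127 0.0807596 ] [-0.29555252  0.39750402  0.54184097]
```

View pics/s3c.png

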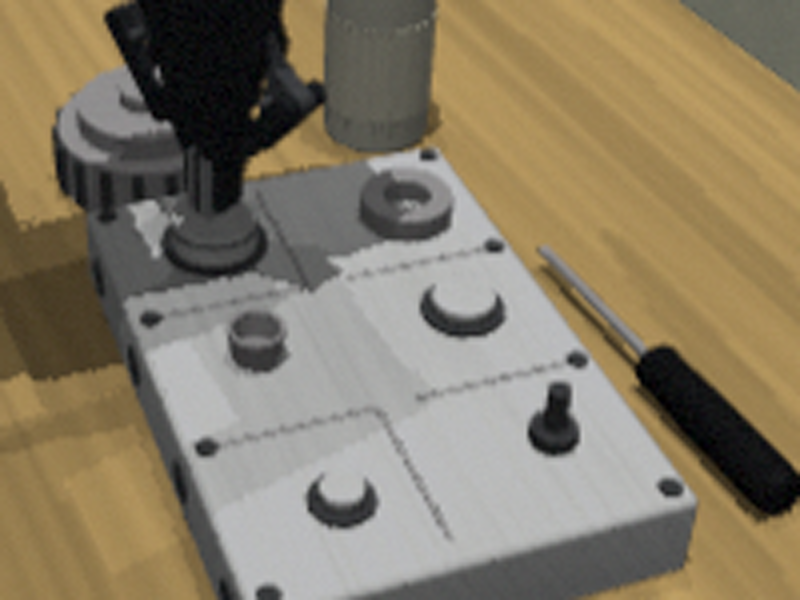

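Small (340,490) and medium (463,300) both sit low in their collars. The tips are over the large piston at (213,200), and the knuckles are well above the drum.

send_rows:
  deltas:
    - [[0,0,0,0,0,0.002,0],[0,0,0,0,0,0.004,0],[0,0,0,0,0,0.006,0],[0,0,0,0,0,0.008,0],[0,0,0,0,0,0.01,0],[0,0,0,0,0,0.0115,0],[0,0,0,0,0,0.013,0],[0,0,0,0,0,0.0145,0],[0,0,0,0,0,0.0155,0],[0,0,0,0,0,0.0165,0],[0,0,0,0,0,0.0165,0],[0,0,0,0,0,0.0165,0]]

```text
time: 10.75
ee_pos: [0.5225, 0.064, 0.0653]
tcp_rot: [3.141, -0.001, 0.37]
wrist_force: [1.1, -2.0, 3.8]
finger_gap: 0.0001
grasp_force: 1.8
```

send_rows:
  deltas:
    - [[0,0,0,0,0,0.0005,0],[0,0,0,0,0,0.001,0],[0,0,0,0,0,0.0012,0],[0,0,0,0,0,0.0012,0],[0,0,0,0,0,0.0012,0]]

```text
time: 11.17
ee_pos: [0.5225, 0.064, 0.0644]
tcp_rot: [3.141, -0.001, 0.37]
wrist_force: [-0.8, -2.0, 8.5]
finger_gap: 0.0
grasp_force: 4.1
```

All three stopped at the same TCP height (0.0644 m), each with about 9 N of push. I'll retreat straight up and check.

send_rows:
  deltas:
    - [[0,0,0,0,0,-0.002,0],[0,0,0,0,0,-0.008,0],[0,0,0,0,0,-0.02,0],[0,0,0,0,0,-0.045,0],[0,0,0,0,0,-0.075,0],[0,0,0,0,0,-0.105,0],[0,0,0,0,0,-0.13,0],[0,0,0,0,0,-0.15,0],[0,0,0,0,0,-0.15,0],[0,0,0,0,0,-0.15,0]]

```text
time: 12.0
ee_pos: [0.5222, 0.0643, 0.2148]
tcp_rot: [3.142, -0.002, 0.37]
wrist_force: [0.4, 0.1, -0.5]
finger_gap: 0.0002
grasp_force: 0.0
```

Run:
```python
from h import *
s=arm.state();print(s["ee_pos"],s["wrist_force"])
a=save("side","s4")[:,:,::-1][150:300,240:440]
cv2.imwrite("pics/s4c.png",cv2.resize(a,(800,600),interpolation=cv2.INTER_CUBIC))
```

```text
[0.52220318 0.06434902 0.21479229] [ 0.35738042  0.09647746 -0.51457676]
```

View pics/s4c.png

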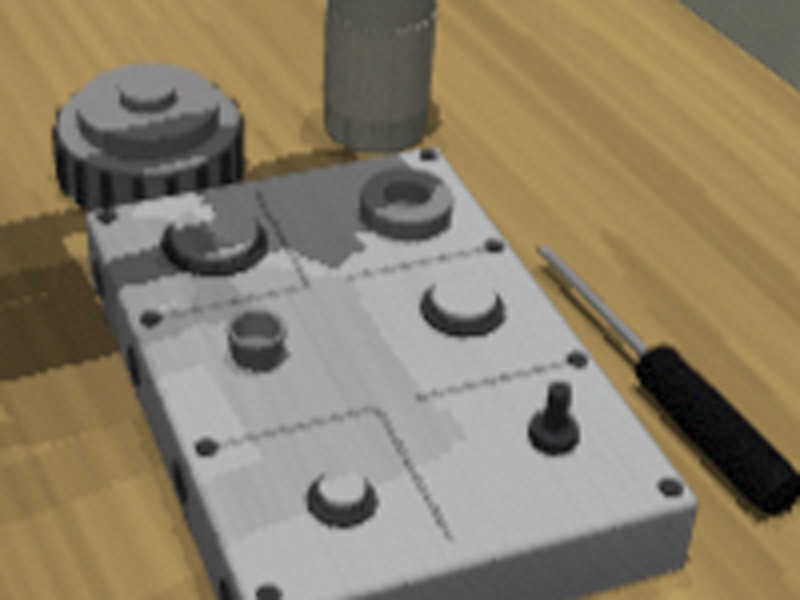

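All three pistons are down, at crop (340,490), (463,300) and (215,235). The loose parts haven't moved and the arm is clear.

```bash
python3 -c "
from workcell import arm
print(arm.close_job())"
```

```text
the job is handed in; nothing more can be done
None
```

I pressed the small, medium and large pistons down in that order until each bottomed (about 9 N each), left the loose parts where they were, and handed the job in at about 12 s with the arm clear.

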